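Open the tube rocker for cleaning

TASK

Snap the loose long sample tube into the empty clip of the tube rocker, cap to the front (the latch end) like its two neighbours, pressing it down past the sprung jaw until it sits in the forks and the jaw has closed over it. Then pull the spring latch at the front of the tray sideways by its knob, lift the tray off the drive ball, and finish while still holding the tray up by that knob, tipped up by about 30 degrees with the tube still clipped in, so that the drip pan underneath can be wiped. Leave the other things on the counter where they are.

Things in the scene. Friction and masses are not known exactly. Their poses are not given: they have to be found in the camera images.
- tube_center (a point): Centre of the loose long sample tube, lying on the counter: frosted plastic, 112 mm long over all, 16 mm diameter, round bottom, grey cap (20 mm diameter, 20 mm long) at one end, about 25 g. Point on its axis, half-way along; x runs along the tube away from the cap (cap at -x). A shorter thin tube (75 mm) and a marker pen lying near are not wanted.
- tube_cap (a point): Centre of that tube's cap, on the axis, 46 mm from the tube's centre.
- rocker: Tube rocker, fast on the counter: white housing 300 (x) by 236 (y) by 55 mm high, steel drip pan on top, tilting aluminium tray above. Origin: centre of its underside; x from the front (latch end, nearest the robot) to the rear (hinge), y left, z up. The drive ball (25 mm, on an upright push rod) stands at x -110, y 0, z 98 mm, inside the coupler on the tray's front tongue.
- tray_hinge (a point): Middle of the tray's rear hinge axle: on the rocker, 105 mm behind its origin and 105 mm up. The axle runs along the rocker's y axis.
- tray (a joint): Tilt of the tray (with clips, tubes and latch about 0.55 kg) about its rear hinge, rad: 0 = down on the drive ball; grows as the front is lifted; stop at 1.2. It falls back if let go.
- clip_seat (a point): Empty clip at the tray's right side (filled ones 65 and 130 mm to its left): where the tube's centre belongs, +-4 mm along; axes turn with the tray, x to the rear; cap at -x. Two forks 8 mm wide stand 28 mm before and behind this point, 18 mm between prongs, open upwards; between them is room for fingers down to the tray plate 29 mm below, but for a hinge wire 15 mm left, 22 mm below.
- jaw (a joint): The clip's sprung wire jaw, hinged on its left, with a white nose at each fork reaching over the top of a seated tube, rad: 0 = shut. A tube pressed straight down pushes it open (to about 0.15 rad, 5 to 10 N) and it snaps shut over the seated tube.
- pull_knob: Black pull knob of the latch, left of the tray's front tongue: cylinder along y, 18 mm diameter, 24 mm long, with a 24 mm flange 5 mm thick at its outer (left) end. Origin on its axis, mid-length of the 18 mm part; axes turn with the tray, y left along the pull. With the tray down: 215 mm before and 15 mm below the hinge axle, 35 mm above the housing. Free: 37 mm behind it, 28 mm to its right.
- latch (a joint): Travel of the latch bolt, m: 0 = shut, bolt under the ball's head, tray locked down; grows as the knob is pulled left; stop at 0.013. Sprung: 4 N to start, 10 N at the stop; springs back if let go. The tray lifts off the ball only while this is beyond 0.0085; once the front is 20 mm up it no longer matters.
Not all that is in view belongs to the job. What is shaped like the part that bears tube_center but pink, red or yellow is not meant.

How it is judged:
By the outcome, as a careful person would: the job done as asked, in the order asked, and still so for the second after the job is handed in, while the arm keeps its last pose, push and grip.
It also fails if it takes over 59 s, if anything falls off the work surface, if the arm or the gripper's body presses on something with over 40 N, if the wrist force passes 120 N, or if a joint passes its speed limit or range.

ROBOT

A 6-joint arm with a two-finger parallel gripper is mounted at the origin on the work surface. World frame = base frame: x ahead of the robot, y to its left, z up, the work surface at z = 0. Lengths are in m, angles in rad, forces in N, time in s.
With the tool pointing down it reaches from about 0.225 to 0.875 m from the base axis. Payload 3.4 kg.
Tool frame: the origin (TCP) lies on the centre line of the jaws, within the pads' length; the fingertips stand 8 mm ahead of it and the grasp point (between the pads) lies 11 mm behind it; z points along the fingers, y is the line along which they close (so a half turn about z gives the same grasp; the last joint's range is limited). The gripper opens to 85 mm and grips with 20 to 120 N. Pads are 22 mm wide; open, the fingers measure 114 mm over their backs; the gripper's body (76 mm by 85 mm) begins 54 mm behind the grasp point. The pads swing forward as they close: fully open they stand 13 mm farther back than shut.
Start: joints at [-1.35, 0.276, 1.505, -0, 1.361, -0.121], TCP at [0.193, -0.542, 0.204] pointing down, gripper open.
Joint ranges: [-2.89, 2.89], [-0.75, 2.08], [0.22, 2.7], [-1.18, 4.32], [0.11, 2.71], [-2.7, 2.7]. Speed limits (rad/s): [2.57, 2.57, 3.14, 3.14, 3.14, 3.14].

INTERFACE

Orientations are given as a 3x3 rotation matrix whose columns are the frame's x, y, z axes.
In Python, from rig import ctrl, cams, models gives the robot as it stands.
- The arm moves only by the tool jog_arm, never from a script. Its argument "increments" is one flat list of numbers, 7 for each row, row after row: the shift along the tool's x, y, z in m, then the turn, a rotation vector about the tool's x, y, z in degrees, then the opening, from 0 (shut) to 1 (fully open). In form: [tx, ty, tz, ax, ay, az, gripper, tx, ty, tz, ax, ay, az, gripper, ...]. A call has 1 to 20 rows; each row is the pose to reach, as a shift and turn from the pose commanded when the call began, along the tool's axes at that moment; what a row does not reach only later rows make up. A row lasts 1/10 s, in which the tool goes at most 50 mm and 8.59 degrees, less where a joint would pass 70% of its speed; a pose out of reach is approached as far as the arm can. A call with a gripper value outside its range is refused whole. The fingers move at their own pace and stop on an object; the grip force is fixed at half the most. Time passes only in rows, so rows that repeat a pose let the fingers close. It gives the time, the measured TCP pose, the force, the opening and the grip force at its end, in the units of the state.
- ctrl.sense(): the state, without advancing time (a new reading comes with each control period).
- cams.snapshot(name): name is "scene" or "top"; returns the picture (384x512x3 uint8, red, green, blue); there is no depth.
- cams.camera_model(name): a dict with "fx", "fy", "cx", "cy" (pixels), "dist" ([k1, k2, p1, p2, k3] as OpenCV has them; the pictures are not rectified), "view" (4x4, takes a point from world to camera coordinates). Camera axes: x right, y down, z forward; pixel columns grow to the right and rows downward; lengths in m; the calibration is good to about 2 mm. A picture is of the moment at which its call begins. camera_model takes no time and is no camera call.
- ctrl.hand_in(): hands the job in; it is judged then, once.
Trained networks look in the newest picture that a camera, given by its name, has taken for a name from the list of things; names that differ only in an ending like _2 or _b are one class to them, and where a whole thing is asked for, a point or a joint stands for the part that bears it (a point fixed in the world has none). Each returns a list of dicts, best first, with "p" (0 to 1); they miss things now and then, are a little off and sometimes report something else, mostly with a low value. They report only what shows in the picture. A call takes as long as a camera call. They do not tell look-alikes from the thing itself.
- models.silhouettes(name, camera): "pixels" (384x512 bool, what is visible of it) and "box" ([left, top, right, bottom] in pixels, round what is visible of it).
The state is a dict: "time_s": time; "joints": joint angles; "qd": joint speeds; "joint_torque": joint torques, N m; "tcp_pos": TCP position; "tool_rot": TCP orientation; "contact_force": force on the tool from outside, world axes, zero at the start; "wrist_torque": the same for the moment, N m; "finger_gap": opening from 0.0 (shut) to 1.0 (fully open); "finger_force": force on a finger pad.
Only numpy, scipy, OpenCV 4.12 (cv2) and the standard library are available. Lean on these libraries where they do the work, as an engineer would, in place of code of your own. Each camera call takes 0.05 s, during which the arm holds its last target. There are 200 camera calls.

## Working session

There is one attempt and no reset: what is moved stays moved. The work goes in short steps, Python scripts to look and compute and a tool call to move; the robot and the scene stay as the last step left them, time stands still between calls to the robot, and variables do not carry over. Pictures are saved under pics/ and viewed, at most 13 in all, crops included, and the job is handed in when it is done.

Besides the shell and the picture viewer there is one more tool, called after "Emit:" by a JSON object that holds its "method" and its "body". jog_arm: Moves the arm, as the interface text tells. Its arguments: {"type":"object","properties":{"increments":{"type":"array"}},"required":["increments"]}

```bash
mkdir -p pics; ls
cat > h.py <<'E'
import numpy as np, cv2
from rig import ctrl, cams, models
def cm(n):
    c=cams.camera_model(n); K=np.array([[c['fx'],0,c['cx']],[0,c['fy'],c['cy']],[0,0,1.]])
    return K,np.array(c['dist'],float),np.array(c['view'],float)
def proj(n,P):
    K,d,V=cm(n); r=cv2.Rodrigues(V[:3,:3])[0]
    return cv2.projectPoints(np.atleast_2d(np.array(P,float)),r,V[:3,3],K,d)[0][:,0]
def ray(n,uv):
    K,d,V=cm(n); q=cv2.undistortPoints(np.array(uv,float).reshape(-1,1,2),K,d)[:,0]
    R=V[:3,:3]; D=np.c_[q,np.ones(len(q))]@R; C=-R.T@V[:3,3]; return C,D
def onz(n,uv,z):
    C,D=ray(n,uv); return C+D*((z-C[2])/D[:,2])[:,None]
E
python3 - <<'E'
from h import *
for n in ("top","scene"):
    im=cams.snapshot(n); cv2.imwrite(f'pics/{n}0.png',cv2.resize(im[:,:,::-1],(768,576),interpolation=cv2.INTER_CUBIC))
    C,_=ray(n,[[256,192]]); print(n,C)
    for t in ("tube_center","rocker","tray","pull_knob","tube_cap","jaw"):
        for r in models.silhouettes(t,n):
            p=r['pixels']; v,u=np.nonzero(p); print(t,round(r['p'],2),r['box'],p.sum(),u.mean().round(1),v.mean().round(1))
E
```

```text
pics
top [ 0.41575509 -0.14477742  1.07539391]
tube_center 0.88 [299.1, 241.3, 335.0, 274.8] 263 319.1 257.3
tube_center 0.75 [368.3, 217.4, 416.8, 224.8] 326 394.7 220.8
tube_center 0.71 [370.8, 139.1, 412.3, 163.1] 279 391.4 150.7
tube_center 0.66 [369.7, 263.3, 379.5, 313.0] 308 371.4 288.1
tube_center 0.63 [345.4, 183.0, 357.4, 223.0] 306 350.0 205.8
rocker 0.94 [109.2, 95.6, 233.4, 238.0] 12945 171.7 164.5
tray 0.92 [114.3, 103.5, 214.0, 214.8] 7237 164.9 157.0
pull_knob 0.47 [139.4, 208.8, 157.5, 220.0] 88 148.9 213.7
tube_cap 0.89 [300.5, 241.3, 334.3, 275.6] 268 319.1 257.5
tube_cap 0.69 [372.4, 136.8, 415.6, 165.5] 351 392.6 151.1
tube_cap 0.55 [374.0, 216.9, 416.1, 227.6] 319 394.9 220.7
tube_cap 0.54 [339.9, 183.0, 357.1, 226.1] 323 349.3 202.9
jaw 0.63 [183.6, 136.4, 191.5, 170.9] 96 187.9 154.6
scene [0.87662805 0.15850538 0.83963203]
tube_center 0.74 [160.6, 123.4, 189.9, 143.8] 175 174.3 135.1
tube_center 0.68 [180.7, 146.1, 201.2, 174.6] 211 192.1 159.0
tube_center 0.55 [212.2, 104.8, 233.4, 125.5] 190 222.7 113.6
tube_center 0.44 [234.3, 133.7, 242.5, 162.6] 166 238.8 145.8
tube_center 0.44 [132.4, 156.6, 141.8, 182.6] 151 134.3 168.8
rocker 0.88 [224.0, 198.0, 365.0, 349.9] 12954 295.1 270.4
rocker 0.47 [237.8, 205.6, 351.6, 319.6] 6994 299.2 259.5
tray 0.92 [240.5, 206.1, 351.3, 321.5] 6780 299.2 259.4
pull_knob 0.47 [332.0, 223.1, 348.2, 232.4] 77 340.0 228.1
tube_cap 0.71 [211.7, 106.9, 234.8, 127.1] 117 221.2 114.7
tube_cap 0.68 [165.5, 128.4, 186.9, 144.9] 171 175.1 135.5
tube_cap 0.65 [129.5, 156.5, 141.7, 185.1] 190 134.6 170.0
tube_cap 0.55 [180.6, 144.6, 199.2, 175.2] 212 191.7 159.3
tube_cap 0.47 [235.3, 132.1, 244.0, 157.8] 158 238.8 145.4
jaw 0.58 [272.4, 223.2, 286.7, 250.5] 52 278.0 240.7
```

View pics/top0.png

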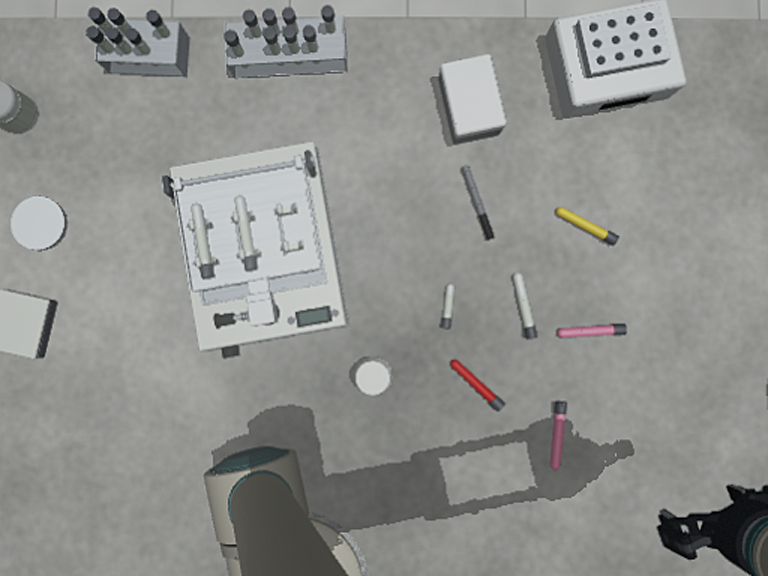

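View pics/scene0.png

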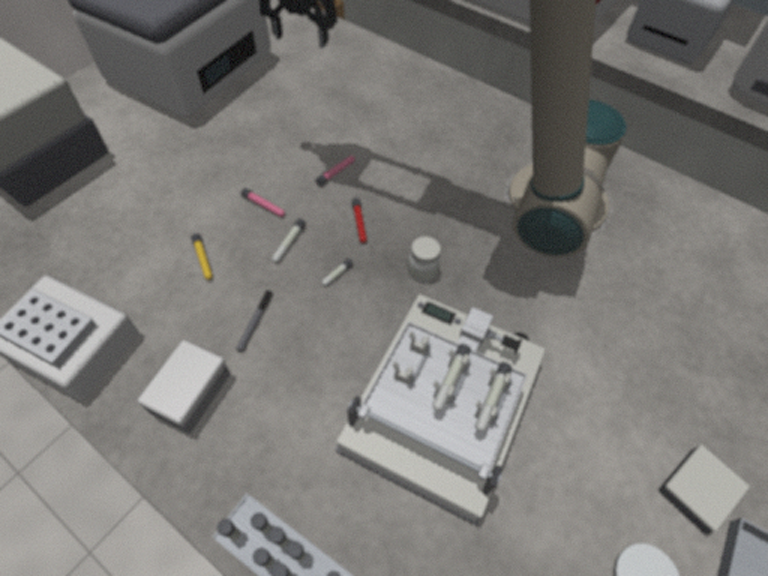

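The wanted tube is the white one at about (525,305) in the top view (350,204 at full size), with its cap at the lower end (530,332). The rocker is at (255,245), its empty clip at (290,228) and its knob at (225,320). Next I'll fit the rocker pose and look at crops.

```bash
cat > fit.py <<'E'
from h import *
from scipy.optimize import minimize
def world(p,q):
    x,y,a=p; q=np.atleast_2d(q); c,s=np.cos(a),np.sin(a)
    return np.c_[x+c*q[:,0]-s*q[:,1],y+s*q[:,0]+c*q[:,1],q[:,2]]
box=np.array([[sx*.15,sy*.118,z] for sx in(-1,1) for sy in(-1,1) for z in(0,.055)])
E
python3 - <<'E'
from fit import *
ims={};M={}
for n in("top","scene"):
    ims[n]=cams.snapshot(n); M[n]=models.silhouettes("rocker",n)[0]['pixels']
def cost(p):
    c=0
    for n in M:
        h=cv2.convexHull((proj(n,world(p,box))*16).astype(np.float32)).astype(np.int32)
        m=np.zeros((384*1,512),np.uint8); cv2.fillConvexPoly(m,h,255,cv2.LINE_AA,4); m=m/255.
        c+=np.abs(m-M[n])[:,:].sum()/M[n].sum()
    return c
c0=onz("top",[[171.7,164.5]],.055)[0]; print(c0)
best=min((minimize(cost,[c0[0],c0[1],a],method='Nelder-Mead',options=dict(initial_simplex=[[c0[0],c0[1],a],[c0[0]+.02,c0[1],a],[c0[0],c0[1]+.02,a],[c0[0],c0[1],a+.1]])) for a in(.0,.15,.3)),key=lambda r:r.fun)
p=best.x; print(p,best.fun)
# corners by eye, top
ey=onz("top",np.array([[170,168],[315,143],[345,326],[200,350]])/1.5,.055); print(ey.round(4), ey.mean(0))
print('knob exp',world(p,[[-.11,.0,.09]]), proj("top",world(p,[[-.11,0,.098]])),proj("scene",world(p,[[-.11,0,.098]])))
np.save('p.npy',p)
for n,(u,v,w,h) in {"top":(110,90,130,145),"scene":(220,195,150,160)}.items():
    k=4 if n=="top" else 3.7
    im=ims[n].copy()
    big=cv2.resize(im[v:v+h,u:u+w,::-1],None,fx=k,fy=k,interpolation=cv2.INTER_CUBIC)
    def d(P,col):
        for a in proj(n,world(p,P)): cv2.circle(big,tuple(int(t) for t in ((a+.5-[u,v])*k)),2,col,-1)
    d(box,(0,0,255)); d([[.105,0,.105],[.105,.1,.105],[.105,-.1,.105],[-.11,0,.098]],(0,255,0))
    d([[0,-.065,.12],[0,0,.12],[0,.065,.12]],(255,0,0)); cv2.imwrite(f'pics/c_{n}.png',big)
# tube
m=[r for r in models.silhouettes("tube_center","top") if abs((r['box'][0]+r['box'][2])/2-351)<4][0]['pixels']
v,u=np.nonzero(m); P=onz("top",np.c_[u,v],.008)[:,:2]; c=P.mean(0); U,S,Vt=np.linalg.svd(P-c); t=(P-c)@Vt[0]; s=(P-c)@Vt[1]
print('tube',c,Vt[0],t.min(),t.max(),s.min(),s.max(),'mid',c+Vt[0]*(t.min()+t.max())/2)
E
```

```text
[0.5437161  0.05745464 0.055     ]
[0.54605019 0.05954662 0.18371666] 0.07139373499749142
[[ 0.6708  0.2     0.055 ]
 [ 0.7114 -0.0327  0.055 ]
 [ 0.418  -0.0824  0.055 ]
 [ 0.3797  0.1465  0.055 ]] [0.54498195 0.05787563 0.055     ]
knob exp [[0.43790132 0.03945128 0.09      ]] [[175.31886923 208.43561654]] [[316.73047602 215.42375087]]
tube [ 0.453182   -0.37559327] [-0.97894291 -0.20413423] -0.05225614406741905 0.05286130678360067 -0.008803440379194385 0.007726927368967809 mid [ 0.45288579 -0.37565504]
```

View pics/c_top.png

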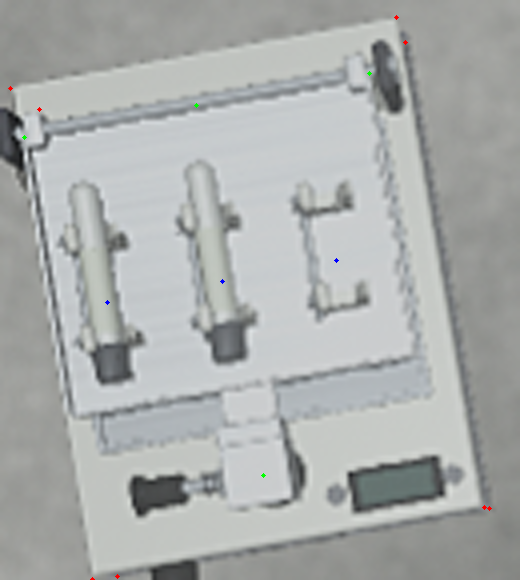

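View pics/c_scene.png

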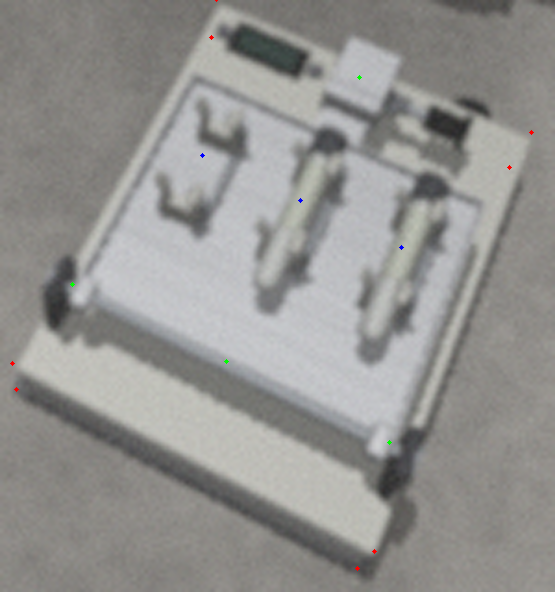

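The crops show the rocker fit is good to about 3 mm. The green axle dots lie on the axle. The empty clip's prongs are at (302..362, 190..295) in the top crop, and the knob is at (160,490). I'll triangulate the clip, knob and neighbour caps.

Run:
```python
from fit import *
p=np.load('p.npy')
T=lambda a:np.array(a)/4+[110,90]-.5
S=lambda a:np.array(a)/3.7+[220,195]-.5
def tri(a,b):
    A=[];B=[]
    for n,q in(("top",T(a)),("scene",S(b))):
        C,D=ray(n,[q]); d=D[0]/np.linalg.norm(D[0]); Q=np.eye(3)-np.outer(d,d); A.append(Q);B.append(Q@C)
    X=np.linalg.solve(sum(A),sum(B)); e=max(np.linalg.norm(A[i]@X-B[i]) for i in(0,1))
    c,s=np.cos(p[2]),np.sin(p[2]); L=[c*(X[0]-p[0])+s*(X[1]-p[1]),-s*(X[0]-p[0])+c*(X[1]-p[1]),X[2]]
    return X.round(4),(np.array(L)*1e3).round(1),round(e*1e3,1)
for k,a,b in [("midcap/body",(227,322),(323,158)),("leftcap/body",(111,346),(425,200)),("mid rear end",(200,165),(268,283)),("left rear end",(83,188),(371,345)),
 ("FR",(364,288),(204,103)),("FL",(320,292),(241,130)),("RR",(347,185),(162,181)),("RL",(301,190),(201,206)),("knob",(161,490),(447,123)),("coupler",(258,468),(362,75)),("hingeR",(352,72),(82,292)),("hingeL",(34,130),(380,438))]:
    print(k,*tri(a,b))
```

```text
midcap/body [0.5209 0.0555 0.1327] [-25.4   0.6 132.7] 1.7
leftcap/body [0.5076 0.1187 0.1344] [-27.   65.2 134.4] 1.5
mid rear end [0.6077 0.0725 0.1331] [ 63.    1.4 133.1] 2.8
left rear end [0.5976 0.1391 0.1227] [ 65.2  68.7 122.7] 1.3
FR [ 0.5387 -0.021   0.141 ] [-22.  -77.9 141. ] 1.8
FL [0.5369 0.005  0.1338] [-18.9 -52.  133.8] 2.7
RR [ 0.5957 -0.0109  0.1393] [ 36.  -78.3 139.3] 1.9
RL [0.5934 0.0155 0.1357] [ 38.5 -52.  135.7] 2.4
knob [0.4292 0.1003 0.0921] [-107.5   61.5   92.1] 1.4
coupler [0.4418 0.0409 0.1083] [-105.9    0.7  108.3] 0.4
hingeR [ 0.6681 -0.0108  0.1084] [107.2 -91.5 108.4] 0.7
hingeL [0.6339 0.171  0.1093] [106.7  93.5 109.3] 0.5
```

```bash
cat >> fit.py <<'E'
from scipy.spatial.transform import Rotation as Ro
def Rt(xax,tilt=0):  # tool down, tool x axis along world yaw xax
    c,s=np.cos(xax),np.sin(xax); return np.array([[c,s,0],[s,-c,0],[0,0,-1.]])
def delta(pos,R):
    s=ctrl.sense(); R0=np.array(s['tool_rot']); 
    return (R0.T@(np.array(pos)-s['tcp_pos'])).round(4), (Ro.from_matrix(R0.T@R).as_rotvec(degrees=True)).round(2)
E
python3 - <<'E'
from fit import *
s=ctrl.sense(); print(np.array(s['tool_rot']).round(3),s['time_s'],s['tcp_pos'],s['contact_force'])
for yaw in (.2056,.2056+np.pi): print(delta([.453,-.3757,.10],Rt(yaw)))
E
```

```text
[[ 0.942  0.335  0.   ]
 [ 0.335 -0.942 -0.   ]
 [-0.     0.    -1.   ]] 0.95 [ 0.19274606 -0.54176389  0.20374421] [ 0.03724303  0.81136074 -0.38659881]
(array([ 0.3009, -0.0692,  0.1037]), array([0.01, 0.  , 7.81]))
(array([ 0.3009, -0.0692,  0.1037]), array([-0.0000e+00,  1.0000e-02, -1.7219e+02]))
```

Emit:
{"method": "jog_arm", "body": {"increments": [0.15, -0.035, 0.05, 0, 0, 4, 0.5, 0.301, -0.069, 0.104, 0, 0, 7.8, 0.5, 0.301, -0.069, 0.104, 0, 0, 7.8, 0.5, 0.301, -0.069, 0.104, 0, 0, 7.8, 0.5, 0.301, -0.069, 0.104, 0, 0, 7.8, 0.5, 0.301, -0.069, 0.104, 0, 0, 7.8, 0.5, 0.301, -0.069, 0.104, 0, 0, 7.8, 0.5, 0.301, -0.069, 0.104, 0, 0, 7.8, 0.5, 0.301, -0.069, 0.104, 0, 0, 7.8, 0.5, 0.301, -0.069, 0.104, 0, 0, 7.8, 0.5]}}

```text
time_s: 1.95
tcp_pos: [0.4526, -0.3768, 0.1002]
tool_rot: [[0.979, 0.204, 0.0], [0.204, -0.979, -0.001], [-0.0, 0.001, -1.0]]
contact_force: [-0.3, 0.1, -0.2]
finger_gap: 0.501
finger_force: 0.0
```

Run:
```python
from fit import *
im=cams.snapshot("top"); s=ctrl.sense()
print(s['finger_gap'],s['joints'],s['contact_force'],delta([.453,-.3757,.012],Rt(.2056)))
cs=cams.snapshot("scene")
print(proj("scene",[[.453,-.3757,.008]]),proj("top",[[.453,-.3757,.008]]))
u,v=proj("scene",[[.453,-.3757,.008]])[0].astype(int)
a=cv2.resize(cs[v-50:v+50,u-50:u+50,::-1],None,fx=4,fy=4,interpolation=cv2.INTER_CUBIC)
u,v=proj("top",[[.453,-.3757,.008]])[0].astype(int)
b=cv2.resize(im[v-50:v+50,u-50:u+50,::-1],None,fx=4,fy=4,interpolation=cv2.INTER_CUBIC)
cv2.imwrite('pics/a.png',np.hstack([a,b]))
for r in models.silhouettes("tube_center","scene"): print(r['p'],r['box'])
```

```text
0.5029047528061078 [-8.12393273e-01  3.69740137e-01  1.63406089e+00 -6.03376732e-04
  1.13671146e+00  5.54375797e-01] [ 0.13305089 -0.82955912 -0.15507989] (array([ 0.0008, -0.0013,  0.0883]), array([ 0.07, -0.01, -0.08]))
[[191.41278398 159.53411781]] [[349.29582236 203.44901237]]
0.73 [211.3, 106.4, 236.4, 126.7]
0.6 [181.5, 146.0, 200.0, 174.3]
0.54 [232.0, 132.0, 240.2, 162.0]
0.48 [159.1, 122.6, 186.5, 144.2]
```

View pics/a.png

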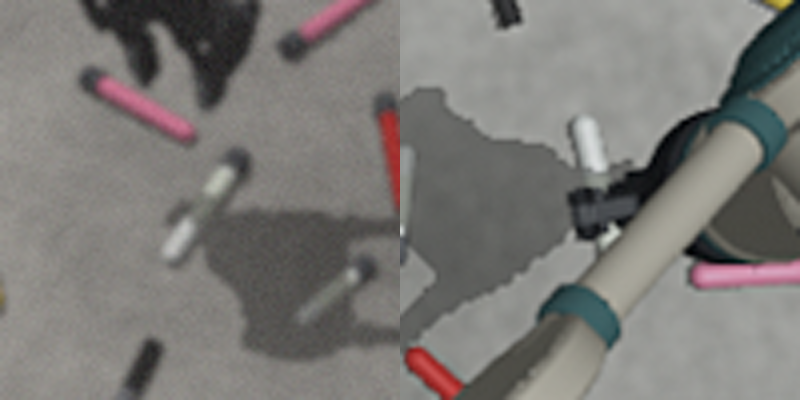

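The scene crop shows the tube centred under the fingers, within about 1 px of the prediction. I'll descend and grip.

Emit:
{"method": "jog_arm", "body": {"increments": [0.001, -0.001, 0.04, 0, 0, 0, 0.5, 0.001, -0.001, 0.07, 0, 0, 0, 0.5, 0.001, -0.001, 0.088, 0, 0, 0, 0.5, 0.001, -0.001, 0.088, 0, 0, 0, 0.5, 0.001, -0.001, 0.088, 0, 0, 0, 0, 0.001, -0.001, 0.088, 0, 0, 0, 0, 0.001, -0.001, 0.088, 0, 0, 0, 0, 0.001, -0.001, 0.088, 0, 0, 0, 0, 0.001, -0.001, 0.088, 0, 0, 0, 0, 0.001, -0.001, 0.088, 0, 0, 0, 0, 0.001, -0.001, 0.088, 0, 0, 0, 0, 0.001, -0.001, 0.088, 0, 0, 0, 0]}}

```text
time_s: 3.3
tcp_pos: [0.454, -0.3747, 0.0117]
tool_rot: [[0.979, 0.204, 0.0], [0.204, -0.979, -0.0], [0.0, 0.0, -1.0]]
contact_force: [0.4, 0.3, 0.2]
finger_gap: 0.001
finger_force: 0.0
```

Run:
```python
from fit import *
im=cams.snapshot("top");cs=cams.snapshot("scene"); s=ctrl.sense(); print(s['finger_gap'],s['tcp_pos'])
u,v=proj("scene",[[.453,-.3757,.008]])[0].astype(int)
a=cv2.resize(cs[v-35:v+35,u-35:u+35,::-1],None,fx=5.7,fy=5.7,interpolation=cv2.INTER_CUBIC)
u,v=proj("top",[[.453,-.3757,.008]])[0].astype(int)
b=cv2.resize(im[v-35:v+35,u-35:u+35,::-1],None,fx=5.7,fy=5.7,interpolation=cv2.INTER_CUBIC)
cv2.imwrite('pics/b.png',np.hstack([a,b]))
```

```text
0.0011420803686821 [ 0.45397165 -0.37464225  0.01165149]
```

View pics/b.png

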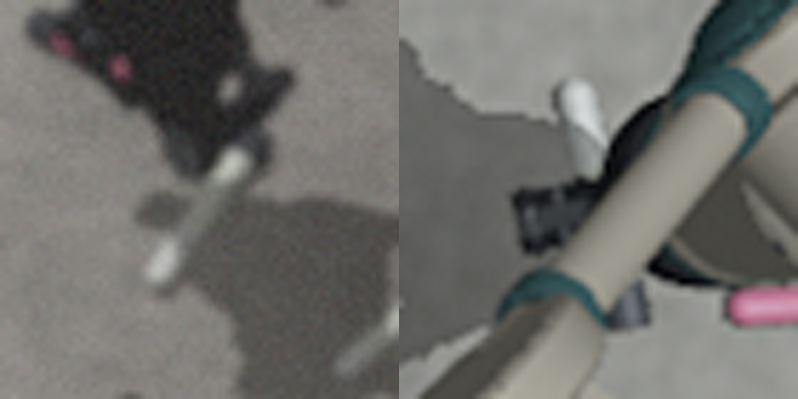

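Run:
```python
from fit import *
print(proj("scene",[[.4526,-.3768,z] for z in(.092,.1,.11,.12)]).round(1))
print(proj("scene",[[.454,-.3747,z] for z in(.004,.015,.025,.035)]).round(1))
R=Rt(.2056)
print(proj("scene",[np.array([.454,-.3747,z])+R[:,1]*d for z in(.004,.025) for d in (-.015,.015)]).round(1))
u,v=191,159
print([(u-35+a/5.7,v-35+b/5.7) for a,b in((190,165),(255,150),(225,160))], [(u-50+a/4,v-50+b/4) for a,b in((148,75),(208,100))])
s=ctrl.sense(); print(s)
```

```text
[[187.5 140.6]
 [187.1 138.7]
 [186.6 136.2]
 [186.1 133.7]]
[[191.6 160.7]
 [191.1 158.4]
 [190.7 156.3]
 [190.3 154.2]]
[[195.9 162.5]
 [187.3 159. ]
 [195.1 158.1]
 [186.4 154.6]]
[(189.33333333333334, 152.94736842105263), (200.73684210526315, 150.31578947368422), (195.4736842105263, 152.0701754385965)] [(178.0, 127.75), (193.0, 134.0)]
{'time_s': 3.4, 'joints': array([-8.08099496e-01,  4.60810416e-01,  1.74055162e+00, -6.34959344e-05,
        9.40294665e-01,  5.56964410e-01]), 'qd': array([ 3.14540467e-05,  8.93978252e-04,  6.14473563e-04, -7.51353342e-05,
        2.91507563e-04,  1.16081061e-03]), 'joint_torque': array([ 4.13466056e-03, -4.66429853e+01, -1.87752610e+01, -3.89846518e-04,
        1.13896378e-03, -5.82890237e-06]), 'tcp_pos': array([ 0.45397165, -0.37464225,  0.01165149]), 'tool_rot': array([[ 9.78903974e-01,  2.04320835e-01, -8.13254195e-05],
       [ 2.04320837e-01, -9.78903977e-01,  1.08682596e-05],
       [-7.73891647e-05, -2.72554603e-05, -9.99999997e-01]]), 'contact_force': array([-0.46894817, -0.1305637 , -0.69323925]), 'wrist_torque': array([0.00522831, 0.03856875, 0.00282176]), 'finger_force': 0.0, 'finger_gap': 0.0011420803686821}
```

Emit:
{"method": "jog_arm", "body": {"increments": [0, 0, 0, 0, 0, 0, 0, 0, 0, 0, 0, 0, 0, 0, 0, 0, 0, 0, 0, 0, 0]}}

```text
time_s: 3.7
tcp_pos: [0.454, -0.3747, 0.0117]
tool_rot: [[0.979, 0.204, -0.0], [0.204, -0.979, -0.0], [-0.0, 0.0, -1.0]]
contact_force: [-0.0, 0.0, 0.1]
finger_gap: 0.0
finger_force: 0.0
```

The gripper closed on nothing. In both pictures the fingertips sit above the tube, and their shadow is detached from them, so they look higher than the nominal figures say. I'll open and probe down gently.

Emit:
{"method": "jog_arm", "body": {"increments": [0, 0, 0, 0, 0, 0, 0.5, 0, 0, 0, 0, 0, 0, 0.5, 0, 0, 0, 0, 0, 0, 0.5, 0, 0, 0, 0, 0, 0, 0.5, 0, 0, 0.002, 0, 0, 0, 0.5, 0, 0, 0.004, 0, 0, 0, 0.5, 0, 0, 0.006, 0, 0, 0, 0.5, 0, 0, 0.006, 0, 0, 0, 0.5]}}

```text
time_s: 4.5
tcp_pos: [0.4537, -0.3745, 0.0053]
tool_rot: [[0.979, 0.204, -0.001], [0.204, -0.979, 0.001], [-0.0, -0.001, -1.0]]
contact_force: [-0.1, -0.2, -1.2]
finger_gap: 0.502
finger_force: 0.0
```

Run:
```python
from fit import *
s=ctrl.sense(); print(s['tcp_pos'],s['contact_force'],s['finger_gap'])
cs=cams.snapshot("scene"); im=cams.snapshot("top")
# forward check: where does gripper end? view
a=cv2.resize(cs[100:190,150:240,::-1],(400,400),interpolation=cv2.INTER_CUBIC)
b=cv2.resize(im[150:240,310:400,::-1],(400,400),interpolation=cv2.INTER_CUBIC)
cv2.imwrite('pics/d.png',np.hstack([a,b]))
```

```text
[ 0.45372487 -0.3744543   0.00528262] [-0.12603479 -0.18560611 -1.20917427] 0.502407359536015
```

View pics/d.png

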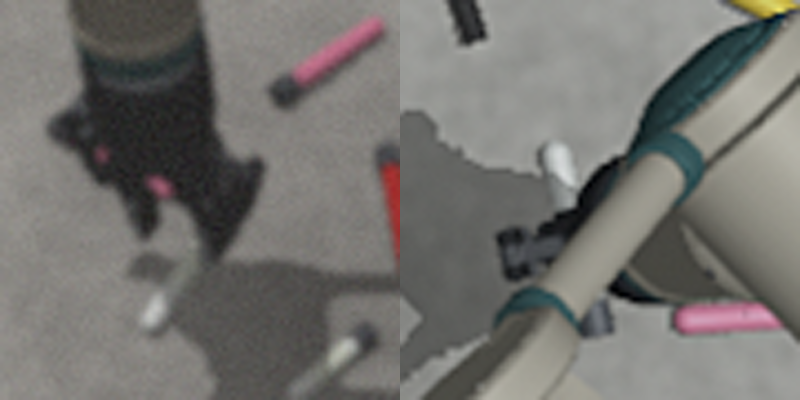

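The tips at (148,232) and (215,262) in the left crop still look about 20 mm above the counter. I'll go a little lower, watching the force.

Emit:
{"method": "jog_arm", "body": {"increments": [0, 0, 0.002, 0, 0, 0, 0.5, 0, 0, 0.004, 0, 0, 0, 0.5, 0, 0, 0.004, 0, 0, 0, 0.5]}}

```text
time_s: 4.9
tcp_pos: [0.4538, -0.3745, 0.0014]
tool_rot: [[0.979, 0.204, -0.0], [0.204, -0.979, 0.0], [-0.0, -0.0, -1.0]]
contact_force: [0.2, -0.5, -0.8]
finger_gap: 0.5
finger_force: 0.0
```

Emit:
{"method": "jog_arm", "body": {"increments": [0, 0, 0.002, 0, 0, 0, 0.5, 0, 0, 0.004, 0, 0, 0, 0.5, 0, 0, 0.004, 0, 0, 0, 0.5]}}

```text
time_s: 5.2
tcp_pos: [0.4538, -0.3745, -0.0026]
tool_rot: [[0.979, 0.204, -0.0], [0.204, -0.979, 0.0], [-0.0, -0.001, -1.0]]
contact_force: [-0.8, 0.3, 0.6]
finger_gap: 0.498
finger_force: 0.0
```

Emit:
{"method": "jog_arm", "body": {"increments": [0, 0, 0.002, 0, 0, 0, 0.5, 0, 0, 0.004, 0, 0, 0, 0.5, 0, 0, 0.004, 0, 0, 0, 0.5]}}

```text
time_s: 5.5
tcp_pos: [0.4538, -0.3745, -0.0066]
tool_rot: [[0.979, 0.204, -0.0], [0.204, -0.979, 0.0], [-0.0, -0.0, -1.0]]
contact_force: [-0.1, -1.0, 0.2]
finger_gap: 0.499
finger_force: 0.0
```

Emit:
{"method": "jog_arm", "body": {"increments": [0, 0, 0.002, 0, 0, 0, 0.5, 0, 0, 0.004, 0, 0, 0, 0.5, 0, 0, 0.004, 0, 0, 0, 0.5]}}

```text
time_s: 5.8
tcp_pos: [0.4538, -0.3745, -0.0106]
tool_rot: [[0.979, 0.204, -0.0], [0.204, -0.979, 0.0], [-0.0, -0.0, -1.0]]
contact_force: [0.2, -0.7, 0.9]
finger_gap: 0.496
finger_force: 0.0
```

Emit:
{"method": "jog_arm", "body": {"increments": [0, 0, 0.002, 0, 0, 0, 0.5, 0, 0, 0.002, 0, 0, 0, 0.5]}}

```text
time_s: 6.0
tcp_pos: [0.4538, -0.3746, -0.0125]
tool_rot: [[0.979, 0.204, -0.0], [0.204, -0.979, 0.0], [-0.0, -0.0, -1.0]]
contact_force: [-0.7, -0.7, -0.9]
finger_gap: 0.497
finger_force: 0.0
```

Emit:
{"method": "jog_arm", "body": {"increments": [0, 0, 0, 0, 0, 0, 0, 0, 0, 0, 0, 0, 0, 0, 0, 0, 0, 0, 0, 0, 0, 0, 0, 0, 0, 0, 0, 0, 0, 0, 0, 0, 0, 0, 0, 0, 0, 0, 0, 0, 0, 0, 0, 0, 0, 0, 0, 0, 0]}}

```text
time_s: 6.7
tcp_pos: [0.4548, -0.3758, -0.0107]
tool_rot: [[0.979, 0.204, 0.002], [0.204, -0.979, -0.003], [0.001, 0.003, -1.0]]
contact_force: [-0.8, 0.0, 6.0]
finger_gap: 0.003
finger_force: 3.7
```

Emit:
{"method": "jog_arm", "body": {"increments": [0, 0, -0.006, 0, 0, 0, 0, 0, 0, -0.006, 0, 0, 0, 0.5, 0, 0, -0.006, 0, 0, 0, 0.5, 0, 0, -0.006, 0, 0, 0, 0.5, 0, 0, -0.006, 0, 0, 0, 0.5, 0, 0, -0.006, 0, 0, 0, 0.5]}}

```text
time_s: 7.3
tcp_pos: [0.4538, -0.3746, -0.0065]
tool_rot: [[0.979, 0.204, -0.0], [0.204, -0.979, 0.0], [-0.0, -0.0, -1.0]]
contact_force: [0.2, -0.8, 0.4]
finger_gap: 0.502
finger_force: 0.0
```

Run:
```python
from fit import *
s=ctrl.sense(); print(s['tcp_pos'],s['contact_force'],s['finger_gap'])
cs=cams.snapshot("scene"); im=cams.snapshot("top")
for n in("scene","top"):
  for r in models.silhouettes("tube_center",n):
    b=np.array(r['box']); 
    if np.hypot(*(b[:2]/2+b[2:]/2-proj(n,[[.453,-.3757,.008]])[0]))<12: print(n,r['p'],b)
a=cv2.resize(cs[120:190,155:225,::-1],(400,400),interpolation=cv2.INTER_CUBIC)
b=cv2.resize(im[165:235,315:385,::-1],(400,400),interpolation=cv2.INTER_CUBIC)
cv2.imwrite('pics/e.png',np.hstack([a,b]))
```

```text
[ 0.45383359 -0.37455101 -0.00654877] [ 0.19919423 -0.81064908  0.44713717] 0.5022826619836702
scene 0.56 [181.5 153.5 193.8 171.9]
top 0.62 [345.5 183.1 359.1 225.9]
```

View pics/e.png

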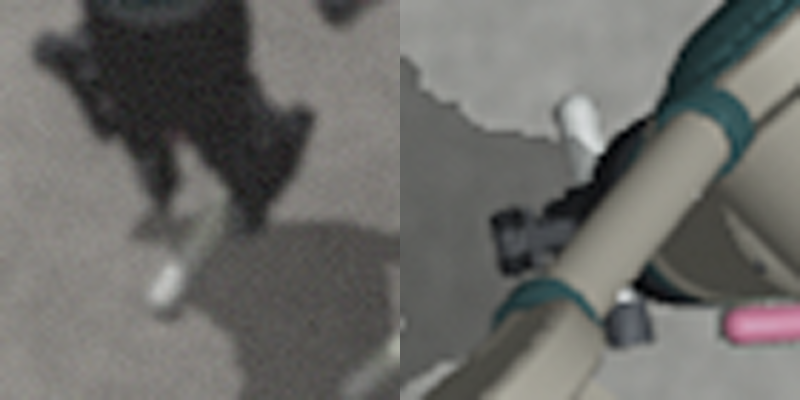

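Emit:
{"method": "jog_arm", "body": {"increments": [0, 0, 0.003, 0, 0, 0, 0.5, 0, 0, 0.006, 0, 0, 0, 0.5, 0, 0, 0.008, 0, 0, 0, 0.5, 0, 0, 0.01, 0, 0, 0, 0.5, 0, 0, 0.01, 0, 0, 0, 0.5]}}

```text
time_s: 8.0
tcp_pos: [0.4538, -0.3745, -0.0167]
tool_rot: [[0.979, 0.204, -0.001], [0.204, -0.979, 0.0], [-0.0, -0.001, -1.0]]
contact_force: [-0.1, 0.4, -0.4]
finger_gap: 0.499
finger_force: 0.0
```

Emit:
{"method": "jog_arm", "body": {"increments": [0, 0, 0.002, 0, 0, 0, 0.5, 0, 0, 0.004, 0, 0, 0, 0.5, 0, 0, 0.004, 0, 0, 0, 0.5]}}

```text
time_s: 8.3
tcp_pos: [0.4538, -0.3745, -0.0206]
tool_rot: [[0.979, 0.204, -0.0], [0.204, -0.979, 0.0], [-0.0, -0.0, -1.0]]
contact_force: [0.1, 0.2, -0.0]
finger_gap: 0.499
finger_force: 0.0
```

Emit:
{"method": "jog_arm", "body": {"increments": [0, 0, 0, 0, 0, 0, 0, 0, 0, 0, 0, 0, 0, 0, 0, 0, 0, 0, 0, 0, 0, 0, 0, 0, 0, 0, 0, 0, 0, 0, 0, 0, 0, 0, 0, 0, 0, 0, 0, 0, 0, 0, 0, 0, 0, 0, 0, 0, 0]}}

```text
time_s: 9.0
tcp_pos: [0.4541, -0.3748, -0.0201]
tool_rot: [[0.979, 0.204, 0.0], [0.204, -0.979, -0.0], [0.0, 0.0, -1.0]]
contact_force: [-0.7, 0.1, 3.0]
finger_gap: 0.157
finger_force: 58.7
```

It's gripping at 13.3 mm, which is probably above the equator of the tube. I'll regrip 8 mm lower.

Emit:
{"method": "jog_arm", "body": {"increments": [0, 0, 0, 0, 0, 0, 0.45, 0, 0, 0, 0, 0, 0, 0.45, 0, 0, 0, 0, 0, 0, 0.45, 0, 0, 0.003, 0, 0, 0, 0.45, 0, 0, 0.006, 0, 0, 0, 0.45, 0, 0, 0.008, 0, 0, 0, 0.45, 0, 0, 0.008, 0, 0, 0, 0.45]}}

```text
time_s: 9.7
tcp_pos: [0.4539, -0.3746, -0.0286]
tool_rot: [[0.979, 0.204, -0.0], [0.204, -0.979, 0.0], [-0.0, -0.0, -1.0]]
contact_force: [-0.4, -0.3, -0.0]
finger_gap: 0.452
finger_force: 0.0
```

Emit:
{"method": "jog_arm", "body": {"increments": [0, 0, 0, 0, 0, 0, 0, 0, 0, 0, 0, 0, 0, 0, 0, 0, 0, 0, 0, 0, 0, 0, 0, 0, 0, 0, 0, 0, 0, 0, 0, 0, 0, 0, 0, 0, 0, 0, 0, 0, 0, 0]}}

```text
time_s: 10.3
tcp_pos: [0.4546, -0.3751, -0.0271]
tool_rot: [[0.979, 0.204, 0.001], [0.204, -0.979, -0.001], [0.001, 0.001, -1.0]]
contact_force: [-0.1, 1.6, 6.8]
finger_gap: 0.159
finger_force: 60.1
```

Emit:
{"method": "jog_arm", "body": {"increments": [0, 0, -0.03, 0, 0, 0, 0, 0, 0, -0.07, 0, 0, 0, 0, 0, 0, -0.11, 0, 0, 0, 0, 0, 0, -0.15, 0, 0, 0, 0, 0, 0, -0.18, 0, 0, 0, 0, 0, 0, -0.18, 0, 0, 0, 0, 0, 0, -0.18, 0, 0, 0, 0]}}

```text
time_s: 11.0
tcp_pos: [0.454, -0.3747, 0.1521]
tool_rot: [[0.979, 0.204, 0.001], [0.204, -0.979, -0.001], [0.001, 0.001, -1.0]]
contact_force: [-0.2, 1.3, -0.5]
finger_gap: 0.162
finger_force: 58.5
```

Run:
```python
from fit import *
s=ctrl.sense(); print(s['tcp_pos'],s['finger_gap'],s['finger_force'],s['contact_force'])
print(delta([.5663+.0015,-.0028+.0003,.150],Rt(.184)))
```

```text
[ 0.45395484 -0.37466025  0.15207782] 0.16158404180378372 58.517895340919495 [-0.2377284   1.34757787 -0.50765531]
(array([ 0.1875, -0.3411,  0.0019]), array([ 0.05, -0.03,  1.24]))
```

Emit:
{"method": "jog_arm", "body": {"increments": [0.02, -0.036, 0, 0, 0, 0.2, 0, 0.045, -0.08, 0, 0, 0, 0.4, 0, 0.07, -0.125, 0, 0, 0, 0.5, 0, 0.095, -0.17, 0, 0, 0, 0.7, 0, 0.12, -0.215, 0, 0, 0, 0.8, 0, 0.145, -0.26, 0, 0, 0, 1, 0, 0.165, -0.3, 0, 0, 0, 1.1, 0, 0.18, -0.328, 0.002, 0, 0, 1.2, 0, 0.1875, -0.341, 0.002, 0, 0, 1.2, 0, 0.1875, -0.341, 0.002, 0, 0, 1.2, 0, 0.1875, -0.341, 0.002, 0, 0, 1.2, 0, 0.1875, -0.341, 0.002, 0, 0, 1.2, 0]}}

```text
time_s: 12.2
tcp_pos: [0.5673, -0.0043, 0.1492]
tool_rot: [[0.983, 0.182, -0.001], [0.182, -0.983, -0.001], [-0.001, 0.001, -1.0]]
contact_force: [-0.5, -0.3, -0.3]
finger_gap: 0.161
finger_force: 58.6
```

Run:
```python
from fit import *
s=ctrl.sense(); print(s['tcp_pos'],s['finger_gap'],s['joints'])
p=np.load('p.npy')
out=[]
tc=np.array(s['tcp_pos'])+[-.0015,0,.036]; ax=np.array([np.cos(.184),np.sin(.184),0])
for n,(u,v) in {"top":(130,100),"scene":(220,165)}.items():
    im=cams.snapshot(n)
    big=cv2.resize(im[v:v+100,u:u+100,::-1],(400,400),interpolation=cv2.INTER_CUBIC)
    pts=proj(n,[tc+ax*d for d in(-.056,-.036,.056)]); print(n,pts.round(1))
    for q in pts: cv2.circle(big,tuple(int(t) for t in((q+.5-[u,v])*4)),2,(0,0,255),-1)
    for q in proj(n,[np.array([.5663,-.0028,.125])+ax*d for d in(-.056,0,.056)]): cv2.circle(big,tuple(int(t) for t in((q+.5-[u,v])*4)),2,(255,0,0),-1)
    out.append(big)
    for r in models.silhouettes("tube_center",n):
        b=np.array(r['box']); 
        if np.hypot(*(b[:2]/2+b[2:]/2-pts.mean(0)))<40: print(n,r['p'],b.round(1))
cv2.imwrite('pics/f.png',np.hstack(out))
```

```text
[ 0.56729585 -0.00428373  0.14920981] 0.16057785138276962 [-1.29496231e-01  3.00619528e-01  1.60905419e+00 -1.05512640e-03
  1.23302938e+00  1.25860393e+00]
top [[193.8 172.5]
 [192.1 163.1]
 [184.5 120.1]]
top 0.68 [186.8 151.3 200.4 170.8]
scene [[285.1 205.4]
 [281.4 212.4]
 [262.7 247.3]]
scene 0.47 [260.4 216.2 274.6 246.4]
```

View pics/f.png

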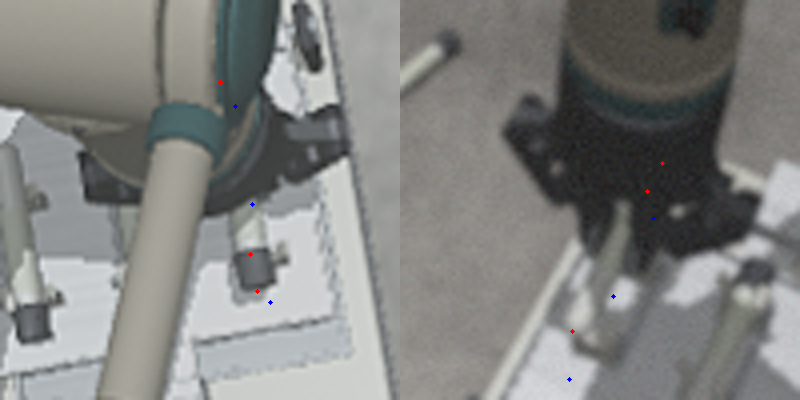

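The crops show the held tube's cap at (254,268) in the top view, on its predicted spot, and its rear end at about (575,325) in the scene view, also as predicted. It needs about 2 mm of correction to the left, then I'll descend.

Emit:
{"method": "jog_arm", "body": {"increments": [0.0008, -0.0022, 0, 0, 0, 0, 0, 0.0008, -0.0022, 0.015, 0, 0, 0, 0, 0.0008, -0.0022, 0.03, 0, 0, 0, 0, 0.0008, -0.0022, 0.04, 0, 0, 0, 0, 0.0008, -0.0022, 0.042, 0, 0, 0, 0, 0.0008, -0.0022, 0.042, 0, 0, 0, 0, 0.0008, -0.0022, 0.042, 0, 0, 0, 0]}}

```text
time_s: 13.1
tcp_pos: [0.5685, -0.001, 0.1082]
tool_rot: [[0.983, 0.184, 0.001], [0.184, -0.983, -0.001], [0.0, 0.001, -1.0]]
contact_force: [-1.0, -4.0, 0.2]
finger_gap: 0.159
finger_force: 58.8
```

Emit:
{"method": "jog_arm", "body": {"increments": [0, 0, 0.002, 0, 0, 0, 0, 0, 0, 0.004, 0, 0, 0, 0, 0, 0, 0.004, 0, 0, 0, 0]}}

```text
time_s: 13.4
tcp_pos: [0.5689, -0.0003, 0.1037]
tool_rot: [[0.983, 0.184, 0.001], [0.184, -0.983, -0.0], [0.001, 0.0, -1.0]]
contact_force: [1.4, -3.9, -1.4]
finger_gap: 0.163
finger_force: 58.5
```

Emit:
{"method": "jog_arm", "body": {"increments": [0, 0, 0.002, 0, 0, 0, 0, 0, 0, 0.004, 0, 0, 0, 0, 0, 0, 0.004, 0, 0, 0, 0]}}

```text
time_s: 13.7
tcp_pos: [0.5679, 0.0002, 0.099]
tool_rot: [[0.983, 0.183, -0.001], [0.183, -0.983, 0.001], [-0.001, -0.001, -1.0]]
contact_force: [1.5, -2.3, -2.8]
finger_gap: 0.158
finger_force: 58.5
```

Emit:
{"method": "jog_arm", "body": {"increments": [-0.0005, 0.001, -0.003, 0, 0, 0, 0, -0.0005, 0.002, -0.006, 0, 0, 0, 0, -0.0005, 0.002, -0.006, 0, 0, 0, 0, -0.0005, 0.002, -0.006, 0, 0, 0, 0]}}

```text
time_s: 14.1
tcp_pos: [0.5687, -0.0026, 0.1064]
tool_rot: [[0.983, 0.184, 0.002], [0.184, -0.983, -0.0], [0.002, 0.001, -1.0]]
contact_force: [0.7, -4.3, 1.6]
finger_gap: 0.158
finger_force: 59.0
```

Run:
```python
from fit import *
s=ctrl.sense(); print(s['tcp_pos'],s['contact_force'],s['wrist_torque'])
```

```text
[ 0.56874409 -0.00256524  0.10643122] [ 0.7331884  -4.32989168  1.63305145] [-0.65009517 -0.02724528  0.13383504]
```

Emit:
{"method": "jog_arm", "body": {"increments": [0, 0, 0.003, 0, 0, 0, 0, 0, 0, 0.006, 0, 0, 0, 0, 0, 0, 0.009, 0, 0, 0, 0, 0, 0, 0.011, 0, 0, 0, 0, 0, 0, 0.011, 0, 0, 0, 0]}}

```text
time_s: 14.6
tcp_pos: [0.5675, -0.0016, 0.0947]
tool_rot: [[0.983, 0.183, -0.001], [0.183, -0.983, 0.001], [-0.001, -0.001, -1.0]]
contact_force: [-1.6, -1.3, 3.6]
finger_gap: 0.161
finger_force: 59.2
```

Emit:
{"method": "jog_arm", "body": {"increments": [0, 0, 0.002, 0, 0, 0, 0, 0, 0, 0.003, 0, 0, 0, 0, 0, 0, 0.003, 0, 0, 0, 0]}}

```text
time_s: 14.9
tcp_pos: [0.5678, -0.0016, 0.0944]
tool_rot: [[0.983, 0.183, 0.001], [0.183, -0.983, 0.001], [0.001, -0.001, -1.0]]
contact_force: [-6.5, -0.3, 17.3]
finger_gap: 0.158
finger_force: 60.7
```

Emit:
{"method": "jog_arm", "body": {"increments": [0, 0, 0.002, 0, 0, 0, 0, 0, 0, 0.003, 0, 0, 0, 0, 0, 0, 0.003, 0, 0, 0, 0]}}

```text
time_s: 15.2
tcp_pos: [0.5679, -0.0017, 0.0942]
tool_rot: [[0.983, 0.184, 0.002], [0.184, -0.983, 0.0], [0.002, 0.0, -1.0]]
contact_force: [-9.7, 0.3, 32.5]
finger_gap: 0.164
finger_force: 62.3
```

Emit:
{"method": "jog_arm", "body": {"increments": [0, 0, -0.003, 0, 0, 0, 0, 0, 0, -0.006, 0, 0, 0, 0, 0, 0, -0.006, 0, 0, 0, 0]}}

```text
time_s: 15.5
tcp_pos: [0.5677, -0.0017, 0.0947]
tool_rot: [[0.983, 0.183, -0.001], [0.183, -0.983, 0.001], [-0.0, -0.001, -1.0]]
contact_force: [-1.8, 1.0, 5.1]
finger_gap: 0.157
finger_force: 59.5
```

Emit:
{"method": "jog_arm", "body": {"increments": [0, 0, 0, 0, 0, 0, 0.38, 0, 0, 0, 0, 0, 0, 0.38, 0, 0, 0, 0, 0, 0, 0.38, 0, 0, 0, 0, 0, 0, 0.38]}}

```text
time_s: 15.9
tcp_pos: [0.5681, -0.0023, 0.0942]
tool_rot: [[0.983, 0.184, -0.0], [0.184, -0.983, 0.0], [-0.0, -0.0, -1.0]]
contact_force: [0.5, -0.1, -0.3]
finger_gap: 0.382
finger_force: 0.0
```

Emit:
{"method": "jog_arm", "body": {"increments": [0, 0, -0.01, 0, 0, 0, 0.38, 0, 0, -0.03, 0, 0, 0, 0.38, 0, 0, -0.06, 0, 0, 0, 0.38, -0.03, 0, -0.09, 0, 0, 0, 0.38, -0.08, -0.03, -0.1, 0, 0, 0, 0.38, -0.12, -0.06, -0.1, 0, 0, 8, 0.38, -0.14, -0.1, -0.1, 0, 0, 16, 0.38, -0.14, -0.15, -0.1, 0, 0, 24, 0.38, -0.14, -0.18, -0.1, 0, 0, 32, 0.38, -0.14, -0.18, -0.1, 0, 0, 40, 0.38, -0.14, -0.18, -0.1, 0, 0, 40, 0.38]}}

```text
time_s: 17.0
tcp_pos: [0.3972, 0.1501, 0.1955]
tool_rot: [[0.872, -0.489, 0.001], [-0.489, -0.872, 0.0], [0.001, -0.001, -1.0]]
contact_force: [0.7, -1.2, 0.3]
finger_gap: 0.385
finger_force: 0.0
```

Run:
```python
from fit import *
s=ctrl.sense(); print(s['tcp_pos'],s['joints'],s['contact_force'])
out=[]
for n,(u,v) in {"top":(125,110),"scene":(245,190)}.items():
    im=cams.snapshot(n)
    out.append(cv2.resize(im[v:v+90,u:u+90,::-1],(400,400),interpolation=cv2.INTER_CUBIC))
    for k in("jaw","tube_center","pull_knob"):
        for r in models.silhouettes(k,n):
            b=np.array(r['box']); m=b[:2]/2+b[2:]/2-[u+45,v+45]
            if np.abs(m).max()<60: print(n,k,round(r['p'],2),b.round(1))
cv2.imwrite('pics/g.png',np.hstack(out))
```

```text
[0.39718891 0.15007811 0.19551741] [1.97033123e-01 5.08068087e-02 1.80941488e+00 5.42200221e-05
 1.27995113e+00 2.27908679e+00] [ 0.65015114 -1.15493919  0.2752128 ]
top jaw 0.6 [185.  136.  194.2 166.1]
top tube_center 0.82 [186.  128.5 200.3 173.6]
top pull_knob 0.62 [139.4 208.2 155.8 220.6]
top pull_knob 0.34 [116.9 102.6 215.  219.2]
scene jaw 0.66 [274.5 222.4 288.8 255.6]
scene tube_center 0.89 [261.7 214.1 286.6 259. ]
scene pull_knob 0.65 [331.5 221.5 346.4 230.8]
```

View pics/g.png

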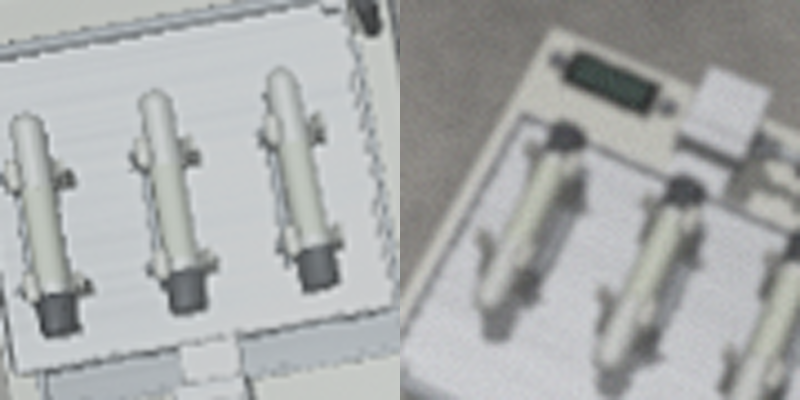

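The crop shows the new tube seated just like its neighbours, with its cap at (318,270) to the front and the nose over it. Next I'll go above the knob with the tool turned to close fore and aft.

Run:
```python
from fit import *
print(delta([.4297,.0978,.12],Rt(.184+np.pi/2)), ctrl.sense()['time_s'])
print(proj("top",world(np.load('p.npy'),[[-.108,.059-.012,.09],[-.108,.059+.017,.09]])),proj("scene",world(np.load('p.npy'),[[-.108,.059-.012,.09],[-.108,.059+.017,.09]])))
```

```text
(array([0.0527, 0.0282, 0.0746]), array([ 1.0000e-02,  2.0000e-02, -1.2999e+02])) 17.4
[[155.66009567 211.366712  ]
 [143.22248345 213.65446205]] [[333.94975556 225.49267241]
 [345.32690481 230.42154271]]
```

Emit:
{"method": "jog_arm", "body": {"increments": [0.01, 0.005, 0, 0, 0, -8, 0.42, 0.02, 0.01, 0, 0, 0, -16, 0.42, 0.03, 0.015, 0, 0, 0, -24, 0.42, 0.04, 0.02, 0, 0, 0, -32, 0.42, 0.053, 0.028, 0, 0, 0, -40, 0.42, 0.053, 0.028, 0, 0, 0, -48, 0.42, 0.053, 0.028, 0, 0, 0, -56, 0.42, 0.053, 0.028, 0, 0, 0, -64, 0.42, 0.053, 0.028, 0, 0, 0, -72, 0.42, 0.053, 0.028, 0, 0, 0, -80, 0.42, 0.053, 0.028, 0, 0, 0, -88, 0.42, 0.053, 0.028, 0, 0, 0, -96, 0.42, 0.053, 0.028, 0, 0, 0, -104, 0.42, 0.053, 0.028, 0, 0, 0, -112, 0.42, 0.053, 0.028, 0, 0, 0, -120, 0.42, 0.053, 0.028, 0.02, 0, 0, -126, 0.42, 0.053, 0.028, 0.05, 0, 0, -130, 0.42, 0.053, 0.028, 0.075, 0, 0, -130, 0.42, 0.053, 0.028, 0.075, 0, 0, -130, 0.42, 0.053, 0.028, 0.075, 0, 0, -130, 0.42]}}

```text
time_s: 19.4
tcp_pos: [0.4301, 0.0982, 0.1199]
tool_rot: [[-0.183, 0.983, -0.0], [0.983, 0.183, -0.0], [-0.0, -0.0, -1.0]]
contact_force: [-0.1, 0.6, -0.0]
finger_gap: 0.417
finger_force: 0.0
```

Run:
```python
from fit import *
cams.snapshot("top");cams.snapshot("scene")
s=ctrl.sense(); print(s['tcp_pos'],s['joints'],s['contact_force'],s['finger_gap'])
print(delta([.4297-.0002,.0978+.001,.051],Rt(.184+np.pi/2)), s['time_s'])
for n in("top","scene"):
    for r in models.silhouettes("pull_knob",n): print(n,r['p'],r['box'])
```

```text
[0.43122715 0.09839139 0.12096125] [ 6.68476201e-02  1.42585734e-01  1.90537834e+00 -9.60587901e-05
  1.09099953e+00 -1.17553464e-01] [ 0.73094997  0.38504544 -0.42303097] 0.4228582237457939
(array([ 0.0007, -0.0018,  0.07  ]), array([0.15, 0.02, 0.03])) 19.5
top 0.66 [144.7, 204.6, 157.7, 221.3]
scene 0.72 [259.7, 212.3, 283.7, 259.5]
scene 0.64 [335.0, 225.1, 347.7, 231.0]
```

Emit:
{"method": "jog_arm", "body": {"increments": [0.0005, -0.001, 0.02, 0, 0, 0, 0.42, 0.0005, -0.001, 0.035, 0, 0, 0, 0.42, 0.0005, -0.001, 0.045, 0, 0, 0, 0.42, 0.0005, -0.001, 0.045, 0, 0, 0, 0.42, 0.0005, -0.001, 0.045, 0, 0, 0, 0.42]}}

```text
time_s: 20.1
tcp_pos: [0.4294, 0.0988, 0.0752]
tool_rot: [[-0.184, 0.983, 0.001], [0.983, 0.184, -0.0], [-0.0, 0.001, -1.0]]
contact_force: [0.9, -0.1, 0.5]
finger_gap: 0.421
finger_force: 0.0
```

Emit:
{"method": "jog_arm", "body": {"increments": [0, 0, 0.008, 0, 0, 0, 0.42, 0, 0, 0.016, 0, 0, 0, 0.42, 0, 0, 0.024, 0, 0, 0, 0.42, 0, 0, 0.024, 0, 0, 0, 0.42]}}

```text
time_s: 20.5
tcp_pos: [0.4276, 0.0986, 0.0494]
tool_rot: [[-0.184, 0.983, -0.003], [0.983, 0.184, -0.0], [0.0, -0.003, -1.0]]
contact_force: [0.3, -0.3, -0.1]
finger_gap: 0.416
finger_force: 0.0
```

Emit:
{"method": "jog_arm", "body": {"increments": [0, 0, 0, 0, 0, 0, 0, 0, 0, 0, 0, 0, 0, 0, 0, 0, 0, 0, 0, 0, 0, 0, 0, 0, 0, 0, 0, 0, 0, 0, 0, 0, 0, 0, 0, 0, 0, 0, 0, 0, 0, 0]}}

```text
time_s: 21.1
tcp_pos: [0.4288, 0.0988, 0.0507]
tool_rot: [[-0.184, 0.983, 0.0], [0.983, 0.184, -0.0], [-0.0, 0.0, -1.0]]
contact_force: [-0.1, -0.3, -0.8]
finger_gap: 0.183
finger_force: 58.6
```

Holding the 18 mm knob, with no side load. Now I'll pull the latch.

Emit:
{"method": "jog_arm", "body": {"increments": [0.003, 0, 0, 0, 0, 0, 0, 0.006, 0, 0, 0, 0, 0, 0, 0.009, 0, 0, 0, 0, 0, 0, 0.012, 0, 0, 0, 0, 0, 0, 0.013, 0, 0, 0, 0, 0, 0, 0.013, 0, 0, 0, 0, 0, 0, 0.013, 0, 0, 0, 0, 0, 0]}}

```text
time_s: 21.8
tcp_pos: [0.4268, 0.1095, 0.0507]
tool_rot: [[-0.186, 0.983, 0.001], [0.983, 0.186, -0.004], [-0.004, -0.0, -1.0]]
contact_force: [1.3, -9.0, -1.5]
finger_gap: 0.183
finger_force: 58.6
```

Emit:
{"method": "jog_arm", "body": {"increments": [0.001, 0, -0.002, 0, 0, 0, 0, 0.001, 0, -0.005, 0, 0, 0, 0, 0.001, 0, -0.008, 0, 0, 0, 0, 0.001, 0, -0.011, 0, 0, 0, 0, 0.001, 0, -0.011, 0, 0, 0, 0]}}

```text
time_s: 22.3
tcp_pos: [0.426, 0.1102, 0.0612]
tool_rot: [[-0.186, 0.983, -0.001], [0.983, 0.186, -0.005], [-0.005, -0.002, -1.0]]
contact_force: [3.1, -8.9, -5.7]
finger_gap: 0.185
finger_force: 58.7
```

Emit:
{"method": "jog_arm", "body": {"increments": [0, 0, -0.008, 0, 0, 0, 0, 0, 0, -0.017, 0, 0, 0, 0, 0, 0.0007, -0.0265, 0, 0, 0, 0, 0, 0.002, -0.036, 0, 0, 0, 0, 0, 0.0034, -0.045, 0, 0, 0, 0, 0, 0.0034, -0.045, 0, 0, 0, 0]}}

```text
time_s: 22.9
tcp_pos: [0.4299, 0.1106, 0.1073]
tool_rot: [[-0.185, 0.983, 0.001], [0.983, 0.186, -0.006], [-0.006, -0.0, -1.0]]
contact_force: [0.1, -9.6, -1.2]
finger_gap: 0.184
finger_force: 58.6
```

Run:
```python
from fit import *
cs=cams.snapshot("scene"); im=cams.snapshot("top")
s=ctrl.sense(); print(s['tcp_pos'],s['contact_force'],s['wrist_torque'],s['finger_force'])
for n in("top","scene"):
    for k in ("tray","pull_knob"):
        for r in models.silhouettes(k,n): print(n,k,r['p'],r['box'])
p=np.load('p.npy')
for th in(0,15):
    t=np.radians(th); q=[]
    for y in(-.105,.105):
        x,z=-.18,-.008; q.append([.107+x*np.cos(t)+z*np.sin(t),y,.105-x*np.sin(t)+z*np.cos(t)])
    print(th,proj("scene",world(p,q)),proj("top",world(p,q)))
```

```text
[0.42988565 0.11059497 0.10687322] [-0.03823404 -8.7731588  -0.55569152] [-1.3376514  -0.41905876 -0.01712117] 58.60528886318207
top tray 0.55 [114.5, 105.5, 212.3, 212.5]
scene tray 0.83 [237.2, 194.8, 353.8, 321.7]
0 [[271.31195363 210.05888412]
 [353.0908841  246.16885305]] [[217.92094394 184.16258675]
 [127.3592704  200.81424766]]
15 [[271.88396842 201.2635147 ]
 [358.08046381 238.76611329]] [[215.66936378 180.61899743]
 [120.60670082 198.09881086]]
```

Emit:
{"method": "jog_arm", "body": {"increments": [0, 0.002, -0.009, 0, 0, 0, 0, 0, 0.0045, -0.018, 0, 0, 0, 0, 0, 0.007, -0.027, 0, 0, 0, 0, 0, 0.0104, -0.036, 0, 0, 0, 0, 0, 0.014, -0.045, 0, 0, 0, 0, 0, 0.018, -0.0535, 0, 0, 0, 0, 0, 0.018, -0.0535, 0, 0, 0, 0, 0, 0.018, -0.0535, 0, 0, 0, 0]}}

```text
time_s: 24.0
tcp_pos: [0.4452, 0.1132, 0.1592]
tool_rot: [[-0.185, 0.983, -0.005], [0.983, 0.185, -0.007], [-0.006, -0.006, -1.0]]
contact_force: [-0.1, -9.5, -3.5]
finger_gap: 0.184
finger_force: 58.7
```

Run:
```python
from fit import *
ims={n:cams.snapshot(n) for n in("scene","top")}
s=ctrl.sense(); print(s['tcp_pos'],s['contact_force'],s['wrist_torque'],s['finger_force'],s['finger_gap'],s['time_s'])
p=np.load('p.npy'); out=[]
for n,(u,v) in {"top":(105,85),"scene":(230,165)}.items():
    big=cv2.resize(ims[n][v:v+130,u:u+130,::-1],(400,400),interpolation=cv2.INTER_CUBIC); t=np.radians(30)
    q=[]
    for d in(-.056,.056):
        x,z=-.098+d,.024; q.append([.106+x*np.cos(t)+z*np.sin(t),-.065,.105-x*np.sin(t)+z*np.cos(t)])
    for a in proj(n,world(p,q)): cv2.circle(big,tuple(int(k) for k in (a+.5-[u,v])*400/130),2,(0,0,255),-1)
    out.append(big)
cv2.imwrite('pics/i.png',np.hstack(out))
```

```text
[0.4451534  0.11318294 0.15905813] [-1.27925509 -9.90073899 -2.72788641] [-1.46398267  0.42593572 -0.02380988] 58.72195601463318 0.1824844000837511 24.1
```

View pics/i.png

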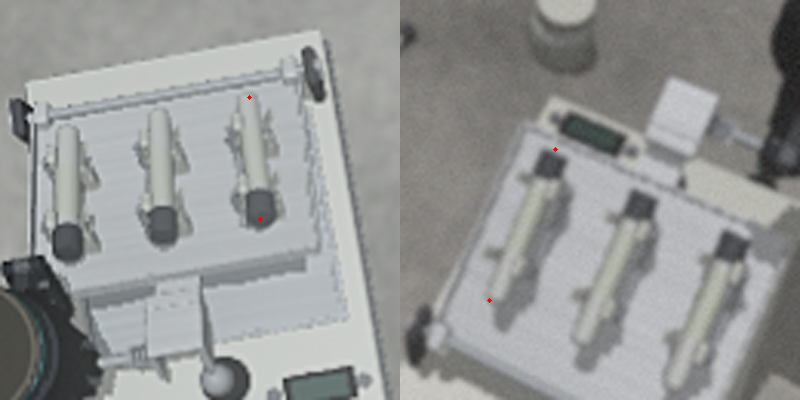

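The picture shows the tray tipped about 30°: the knob is up 108 mm and the ball at (225,378) is clear. All three tubes are clipped in, and the red prediction for 30° fits the right-hand tube.

```bash
python3 -c "
from rig import ctrl; print(ctrl.hand_in())"
```

```text
the job is handed in; nothing more can be done
None
```

The tube is snapped into the empty clip with its cap to the front. The latch is pulled and the gripper is holding the tray by its knob at about 30°; I handed the job in at 24 s, before any verdict came back.

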